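Lay the straightedge flush on the new shelf edging and clamp it

ROBOT

A 7-joint arm with a two-finger parallel gripper is mounted at the origin on the work surface. World frame = base frame: x ahead of the robot, y to its left, z up, the work surface at z = 0. Lengths are in m, angles in rad, forces in N, time in s.
With the tool pointing down it reaches from about 0.425 to 0.95 m from the base axis. Payload 16.7 kg.
Tool frame: the origin (TCP) lies at the very end of the fingers, on their centre line; the grasp point (between the pads) lies 19 mm behind it; x points along the fingers, z is the direction in which the jaws open and shut, and the axes are right-handed (so a half turn about x gives the same grasp; the last joint's range is limited). The gripper opens to 94 mm and grips with 3 to 60 N. Pads are 16 mm wide; open, the fingers measure 119 mm over their backs; the gripper's body (75 mm by 177 mm) begins 78 mm behind the grasp point.
Start: joints at [-1.339, 0.426, 0.074, 1.606, -0.034, 1.111, -0.067], TCP at [0.251, 0.627, 0.205] pointing down, gripper open.
Joint ranges: [-2.85, 2.85], [-0.5, 2.14], [-1.23, 1.37], [0.21, 2.46], [-1.02, 4.16], [0.16, 2.05], [-2.73, 2.73]. Speed limits (rad/s): [1.89, 1.89, 2.39, 2.39, 3.01, 3.01, 3.01].

INTERFACE

Orientations are given as a 3x3 rotation matrix whose columns are the frame's x, y, z axes.
In Python, from station import robot gives the robot as it stands. The module is installed in compiled form; this text tells all that it offers.
- The arm moves only by the shell command python3 -m crank 'ROWS' [OPENING] [FORCE]. ROWS is JSON, a list that holds one entry, the list of rows, each a list of 6 numbers: the shift along the tool's x, y, z as a fraction of full scale, then the turn, a rotation vector about the tool's x, y, z as a fraction of full scale. In form: [[[x, y, z, ax, ay, az], ...]]. A call has exactly 8 rows; each row is the pose to reach, as a shift and turn from the pose measured when the call began, along the tool's axes at that moment; what a row does not reach only later rows make up. Full scale, the value 1, is 100 mm for a shift and 1.5 rad for a turn. A row lasts 1/8 s, in which the tool goes at most 62.5 mm and 10.7 degrees, less where a joint would pass 70% of its speed; a pose out of reach is approached as far as the arm can. A call with a number of a shift or a turn outside -1 to 1 is refused whole. A call with a gripper value outside its range is refused whole. OPENING is the gripper's target within -1 to 1 (shut at 1, half-way at 0, fully open at -1), set as the call begins (- or left out, the last holds). The fingers move at their own pace and stop on an object; FORCE is the grip in N (left out, the last holds). Time passes only in rows, so rows that repeat a pose let the fingers close, or fill a call up. It gives the time, the measured TCP pose, the force and the opening at its end, in the units of the state.
- robot.get_state(): the state, without advancing time (a new reading comes with each control period).
- robot.capture(name): name is "scene" or "top" or "wrist"; returns a dict with "image" (480x640x3 uint8, blue, green, red), "fx", "fy", "cx", "cy" (pixels), "eye" and "rotation" of the camera in the world; the wrist camera has in their place "hand_eye" (4x4, takes a point from camera to tool coordinates, whose origin is the TCP and whose axes are the tool frame's). Camera axes: x right, y up, looking along -z (the intrinsics and any distortion apply to the point x, -y, -z); pixel columns grow to the right and rows downward; lengths in m; the calibration is good to about 2 mm. A picture is of the moment at which its call begins: read the wrist's pose just before it. There is no depth.
- robot.close_job(): hands the job in, once; it reports no verdict.
The state is a dict: "t": time; "joint_pos": joint angles; "dq": joint speeds; "joint_efforts": joint torques, N m; "tcp_pos": TCP position; "tcp_rot": TCP orientation; "wrist_force": force on the tool from outside, world axes, zero at the start; "wrist_torque": the same for the moment, N m; "finger_gap": finger opening in m.
Only numpy, scipy, OpenCV 4.12 (cv2) and the standard library are available. Lean on these libraries where they do the work, as an engineer would, in place of code of your own. Each camera call takes 0.05 s, during which the arm holds its last target.

TASK

The edging on the small walnut panel has to dry straight: slide the aluminium straightedge along the shelf until it lies flush, along its whole length, against the panel's edged long side (the one the clamp reaches over), with its ends level with the panel's ends. Only then swing the clamp arm fully down onto the straightedge. Leave everything else on the shelf where it is.

Things in the scene. Friction and masses are not known exactly. Their poses are not given: they have to be found in the camera images.
- panel: Walnut-veneered panel, fixed flat on the shelf, 70 (x) x 240 (y) x 20 mm high. Origin: centre of its underside. Its x axis points to the long side with the thin pale edging, whose upright face is x = +35 mm (it faces away from the robot); ends at y = +-120 mm. Fixed behind its other long side, mid length, is the clamp's steel stand: x -73 to -37, y +-25, 58 mm high
- straightedge: Straightedge: flat aluminium bar with grey end caps, 40 (x) x 240 (y) x 18 mm high, 0.2 to 0.4 kg, loose, flat on the shelf on the edged side of the panel, some centimetres off and askew. Origin: centre of its underside; sides at x = +-20 mm, ends at y = +-120 mm. Flush and level, its origin is at panel x = 55 mm, y = 0
- clamp (a joint): Clamp arm angle, rad: 0 = fully down (arm level over the panel, its rubber pad resting on top of the straightedge if that is in place); grows as the arm rises, to 1.5 (nearly upright). Stiff hinge: the arm stays where it is left; 1 to 2 N at its end moves it, e.g. a fingertip pushing from behind and above
- clamp_hinge (a point): Hinge axis of the clamp arm, parallel to the panel's y, at panel x = -55, y = 0, z = 45 mm
- clamp_tab (a point): Point on the upper (back) face of the clamp arm, 128 mm out from the hinge; its x axis points along the arm, away from the hinge. The arm is a steel bar 135 mm long from the hinge, 18 wide, 10 thick, centred on the line through the hinge; a rubber pad (20 mm across, 22 long) stands out of its under face 110 mm out. Arm down: upper face 50 mm above the shelf
- egg_cup: Bystander: small silicone egg cup, 48 mm across, 50 mm high, standing near the panel's +y end. Origin: centre of its underside
- tape_roll: Bystander: roll of paper tape lying flat, 80 mm across, 25 mm high, near the panel's -y end. Origin: centre of its underside
- pan_lid: Bystander: steel saucepan lid lying flat, 152 mm across, 42 mm high with its knob. Origin: centre of its underside
- spoon: Bystander: porcelain spoon, 140 mm long, lying along its x. Origin: on its underside, part way along it
- soy_bottle: Bystander: closed glass soy bottle, 60 mm across, 150 mm high. Origin: centre of its underside
- glue_bottle: Bystander: closed white glue bottle, 52 mm across, 130 mm high. Origin: centre of its underside
- screwdriver: Bystander: screwdriver, 180 mm long, lying along its x. Origin: on its underside, part way along it

How it is judged:
By the outcome, as a careful person would: the job done as asked, in the order asked, and still so for the second after the job is handed in, with the robot touching nothing.
It also fails if it takes over 69 s, if anything falls off the work surface, if the arm or the gripper's body presses on something with over 40 N, if the wrist force passes 120 N, or if a joint passes its speed limit or range.

## Working session

There is one attempt and no reset: what is moved stays moved. The work goes in short steps, Python scripts to look and compute and a shell command to move; the robot and the scene stay as the last step left them, time stands still between calls to the robot, and variables do not carry over. Pictures are saved under pics/ and viewed, and the job is handed in when it is done.

```bash
mkdir -p pics; ls
python3 - <<'E'
from station import robot
import cv2,json
s=robot.get_state();print(s)
for n in("scene","top"):
    c=robot.capture(n);cv2.imwrite(f"pics/{n}0.png",c["image"]);print(n,{k:(v.tolist() if hasattr(v,'tolist') else v) for k,v in c.items() if k!="image"})
E
```

```text
pics
{'t': 0.0, 'joint_pos': array([-1.33948661,  0.42673726,  0.07386518,  1.60659541, -0.03411021,
        1.11077185, -0.06714034]), 'dq': array([-0.00196562, -0.00101682, -0.00152968, -0.00017268, -0.00075826,
        0.00071933,  0.00040164]), 'joint_efforts': array([-1.69216361e-03, -9.35815144e+01,  3.66673239e+00, -4.54209888e+01,
       -4.86357487e-02,  2.01160682e-02,  1.32777791e-04]), 'tcp_pos': array([0.25075459, 0.62623844, 0.20477764]), 'tcp_rot': array([[-3.80715874e-04, -9.28330852e-01,  3.71754870e-01],
       [-1.19263755e-03,  3.71755054e-01,  9.28330091e-01],
       [-9.99999216e-01, -8.99388171e-05, -1.24869529e-03]]), 'wrist_force': array([ 0.65863949, -1.32804148,  0.02032004]), 'wrist_torque': array([-0.09065765,  0.02064502,  0.01762973]), 'finger_gap': 0.09383243708119679}
scene {'fx': 557.7014542928182, 'fy': 557.7014542928182, 'cx': 318.1921660359607, 'cy': 241.00022162987838, 'eye': [1.4179868393133066, 0.6514974959451483, 1.1354020401161746], 'rotation': [[-0.6191909359156648, -0.5679441014241047, 0.542256473024942], [0.7852285288664399, -0.44403072143797623, 0.43157024442553604], [-0.004329241749964792, 0.6930196361408795, 0.7209057092221102]]}
top {'fx': 494.8248490708218, 'fy': 494.8248490708218, 'cx': 321.8372506515623, 'cy': 236.37489825081042, 'eye': [0.39888807917291874, 0.044641726809172555, 1.3931968811252344], 'rotation': [[-0.0227824264907123, 0.9843869607990865, -0.1745373096272914], [-0.9996471659779804, -0.020045616933831754, 0.01742747239086155], [0.013656668531799912, 0.17487276703500682, 0.9844963233827402]]}
```

View pics/scene0.png

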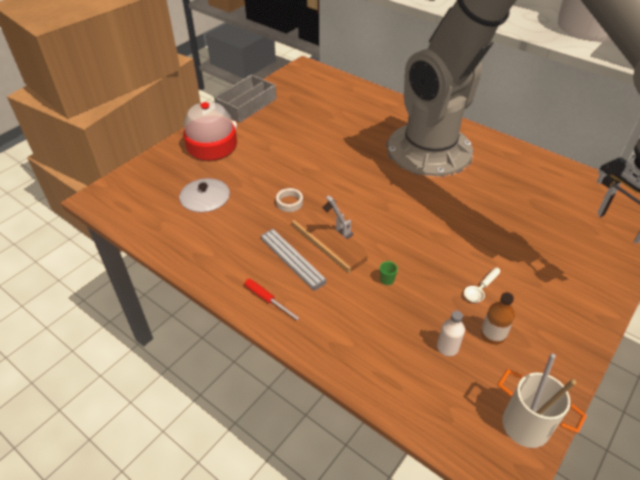

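View pics/top0.png

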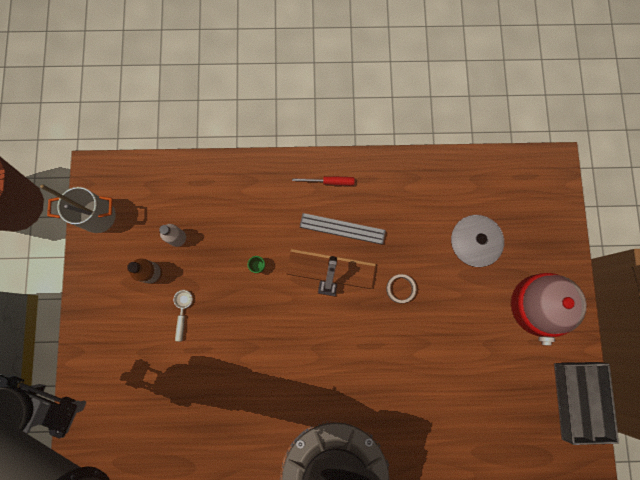

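The scene and top views show the panel around top (332,270) with the clamp arm raised, and the straightedge around (342,229), about 5 cm off and slightly askew. I'll zoom in next.

```bash
cat > h.py <<'E'
from station import robot
import numpy as np,cv2
def ray(c,u,v):
    d=np.array([(u-c["cx"])/c["fx"],-(v-c["cy"])/c["fy"],-1.0]);return np.array(c["rotation"])@d
def px(c,uv,z):
    d=ray(c,*uv);e=np.array(c["eye"]);return (e+d*(z-e[2])/d[2])
def proj(c,P):
    q=np.array(c["rotation"]).T@(np.array(P)-np.array(c["eye"]))
    return np.array([c["cx"]+c["fx"]*q[0]/-q[2],c["cy"]-c["fy"]*q[1]/-q[2]])
def crop(im,x0,y0,w,h,k,fn):
    cv2.imwrite(fn,cv2.resize(im[y0:y0+h,x0:x0+w],None,fx=k,fy=k,interpolation=cv2.INTER_CUBIC))
E
python3 - <<'E'
import cv2
from h import crop
a=cv2.imread("pics/top0.png");crop(a,270,200,130,100,6,"pics/topc.png")
a=cv2.imread("pics/scene0.png");crop(a,250,185,150,110,5,"pics/scenec.png")
E
```

```text
(no output)
```

View pics/topc.png

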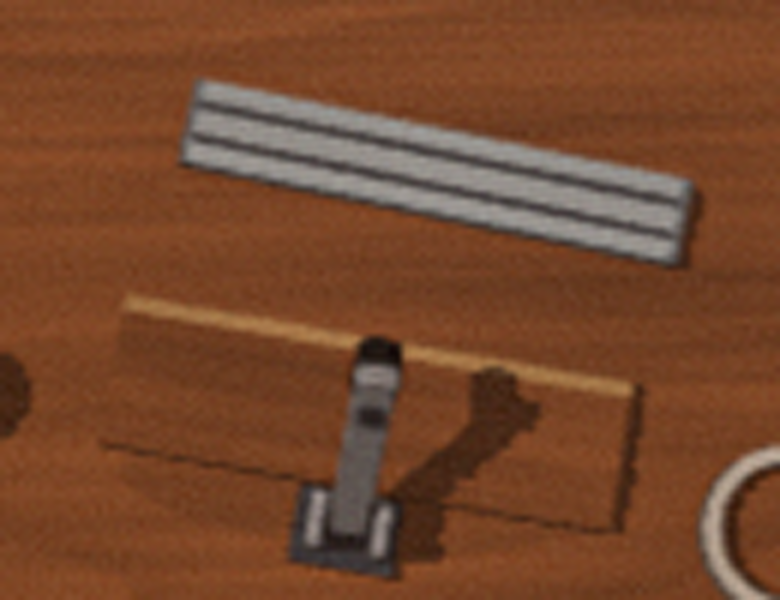

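View pics/scenec.png

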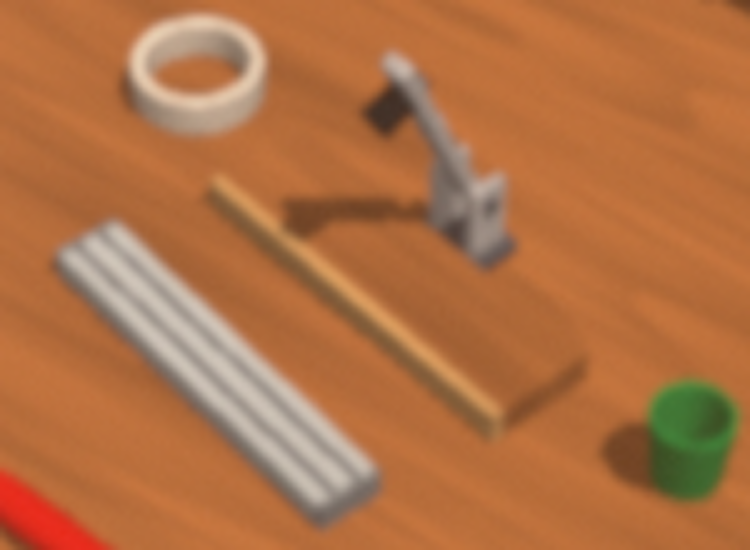

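```bash
cat > m.py <<'E'
from h import *
import sys
from scipy.optimize import least_squares
def fit(c,pts,corn,z,g):
    # pose (x,y,th): corners
    def f(p):
        R=np.array([[np.cos(p[2]),-np.sin(p[2])],[np.sin(p[2]),np.cos(p[2])]])
        return np.concatenate([proj(c,np.append(R@np.array(k)+p[:2],z))-u for k,u in zip(corn,pts)])
    r=least_squares(f,g);return r.x,r.fun.round(2)
E
python3 - <<'E'
from m import *
c=robot.capture("top")
cv=lambda L:[np.array([270+(u+.5)/6-.5,200+(v+.5)/6-.5]) for u,v in L]
P=cv([(125,297),(635,385),(105,443),(617,530)]);S=cv([(200,80),(693,182),(683,262),(183,162)])
for p in P+S: print(px(c,p,.02).round(4))
p,r=fit(c,P,[(.035,.12),(.035,-.12),(-.035,.12),(-.035,-.12)],.02,[.6,0,0]);print(p,r)
s,r2=fit(c,S,[(.02,.12),(.02,-.12),(-.02,-.12),(-.02,.12)],.018,[.6,0,0]);print(s,r2)
c2=robot.capture("scene")
cv=lambda L:[np.array([250+(u+.5)/5-.5,185+(v+.5)/5-.5]) for u,v in L]
P=cv([(495,415),(215,180)])
print(fit(c2,P,[(.035,.12),(.035,-.12)],.02,[.6,0,0]))
S=cv([(320,512),(58,256),(112,222),(380,475)])
print(fit(c2,S,[(.02,.12),(.02,-.12),(-.02,-.12),(-.02,.12)],.018,[.6,0,0]))
R=np.array([[np.cos(p[2]),-np.sin(p[2])],[np.sin(p[2]),np.cos(p[2])]])
print("s in panel",R.T@(s[:2]-p[:2]),s[2]-p[2],"goal",R@[.055,0]+p[:2], "ends",R@[.055,.12]+p[:2],R@[.055,-.12]+p[:2])
print(robot.capture("wrist").keys());w=robot.capture("wrist");print(w["hand_eye"],w["fx"])
E
```

```text
[0.608  0.1092 0.02  ]
[ 0.5616 -0.1277  0.02  ]
[0.5398 0.1193 0.02  ]
[ 0.4944 -0.1165  0.02  ]
[0.7111 0.0725 0.02  ]
[ 0.6573 -0.1591  0.02  ]
[ 0.6191 -0.1527  0.02  ]
[0.6717 0.0812 0.02  ]
[ 0.55093943 -0.00393234 -0.18881755] [ 0.67  0.03  0.23 -0.44 -0.43  0.26 -0.46  0.15]
[ 0.66519477 -0.03962695 -0.22379719] [-0.12  0.08  0.59 -0.16 -0.26  0.15 -0.21 -0.08]
(array([ 0.54882085, -0.00174266, -0.19801718]), array([ 0.22,  0.33, -0.24, -0.42]))
(array([ 0.66749519, -0.03681557, -0.22810066]), array([ 0.1 ,  0.18, -0.54, -0.41,  0.29,  0.07,  0.13,  0.08]))
s in panel [ 0.11892445 -0.01361476] -0.03497964063247769 goal [ 0.60496191 -0.01425571] ends [0.62748562 0.10361152] [ 0.5824382  -0.13212293]
dict_keys(['image', 'fx', 'fy', 'cx', 'cy', 'hand_eye'])
[[-6.81770482e-04  2.60839705e-01 -9.65381885e-01 -1.78472111e-01]
 [ 6.16334371e-04  9.65382035e-01  2.60839311e-01  7.55938426e-02]
 [ 9.99999578e-01 -4.17165494e-04 -8.18933451e-04 -1.44922213e-03]
 [ 0.00000000e+00  0.00000000e+00  0.00000000e+00  1.00000000e+00]] 342.455606519196
```

```bash
R='[[[0,-0.12,-0.1,0,0,0],[0,-0.24,-0.2,0,0,0]]]'; 
python3 -m crank '[[[0,-0.1,-0.08,0,0,0],[0,-0.25,-0.2,0,0,0],[0,-0.4,-0.32,0,0,0],[0,-0.55,-0.45,0,0,0],[0,-0.7,-0.57,0,0,0],[0,-0.85,-0.7,0,0,0],[0,-1,-0.81,0,0,0],[0,-1,-0.81,0,0,0]]]'
```

```text
t: 1.3
tcp_pos: [0.3148, 0.5129, 0.2055]
tcp_rot: [[0.0, -0.928, 0.374], [-0.0, 0.374, 0.928], [-1.0, -0.0, -0.0]]
wrist_force: [-0.5, -0.0, 1.1]
finger_gap: 0.0939
```

```bash
python3 -m crank '[[[0,-0.15,-0.12,0,0,0],[0,-0.3,-0.24,0,0,0],[0,-0.45,-0.36,0,0,0],[0,-0.6,-0.5,0,0,0],[0,-0.75,-0.6,0,0,0],[0,-0.9,-0.75,0,0,0],[0,-1,-0.81,0,0,0],[0,-1,-0.81,0,0,0]]]'
python3 -m crank '[[[0,-0.15,-0.12,0,0,0],[0,-0.3,-0.24,0,0,0],[0,-0.45,-0.36,0,0,0],[0,-0.6,-0.5,0,0,0],[0,-0.75,-0.6,0,0,0],[0,-0.9,-0.75,0,0,0],[0,-1,-0.81,0,0,0],[0,-1,-0.81,0,0,0]]]'
python3 -m crank '[[[0,-0.15,-0.12,0,0,0],[0,-0.3,-0.24,0,0,0],[0,-0.45,-0.36,0,0,0],[0,-0.6,-0.5,0,0,0],[0,-0.75,-0.6,0,0,0],[0,-0.9,-0.75,0,0,0],[0,-1,-0.81,0,0,0],[0,-1,-0.81,0,0,0]]]'
```

```text
t: 2.3
tcp_pos: [0.3779, 0.3998, 0.2057]
tcp_rot: [[0.0, -0.927, 0.375], [-0.0, 0.375, 0.927], [-1.0, -0.0, -0.0]]
wrist_force: [-0.5, -0.1, -0.3]
finger_gap: 0.0941
t: 3.3
tcp_pos: [0.4408, 0.2867, 0.2058]
tcp_rot: [[0.001, -0.927, 0.376], [-0.0, 0.376, 0.927], [-1.0, -0.001, 0.0]]
wrist_force: [-0.4, 0.1, -0.2]
finger_gap: 0.0943
t: 4.3
tcp_pos: [0.5033, 0.1742, 0.2058]
tcp_rot: [[0.001, -0.926, 0.376], [-0.0, 0.376, 0.926], [-1.0, -0.001, 0.0]]
wrist_force: [0.4, 0.3, 0.6]
finger_gap: 0.0941
```

```bash
python3 -m crank '[[[0,-0.1,-0.1,0.1,0,0],[0,-0.25,-0.2,0.22,0,0],[0,-0.4,-0.32,0.34,0,0],[0,-0.55,-0.45,0.46,0,0],[0,-0.7,-0.6,0.58,0,0],[0,-0.85,-0.7,0.7,0,0],[0,-1,-0.81,0.82,0,0],[0,-1,-0.81,0.94,0,0]]]'
python3 - <<'E'
from h import *
s=robot.get_state();w=robot.capture("wrist");print(s["tcp_pos"],s["tcp_rot"].round(4).tolist(),s["joint_pos"].round(3),s["t"])
cv2.imwrite("pics/w1.png",w["image"]);np.savez("w1.npz",**w,p=s["tcp_pos"],R=s["tcp_rot"])
E
```

```text
t: 5.3
tcp_pos: [0.5658, 0.0615, 0.2058]
tcp_rot: [[0.001, 0.229, 0.973], [-0.0, 0.973, -0.229], [-1.0, -0.0, 0.001]]
wrist_force: [-0.0, 0.9, 0.1]
finger_gap: 0.094
[0.56584684 0.06154654 0.2057509 ] [[0.0006, 0.2294, 0.9733], [-0.0003, 0.9733, -0.2294], [-1.0, -0.0002, 0.0007]] [-0.722  0.286  0.61   1.874 -0.189  1.038 -0.266] 5.3
```

View pics/w1.png

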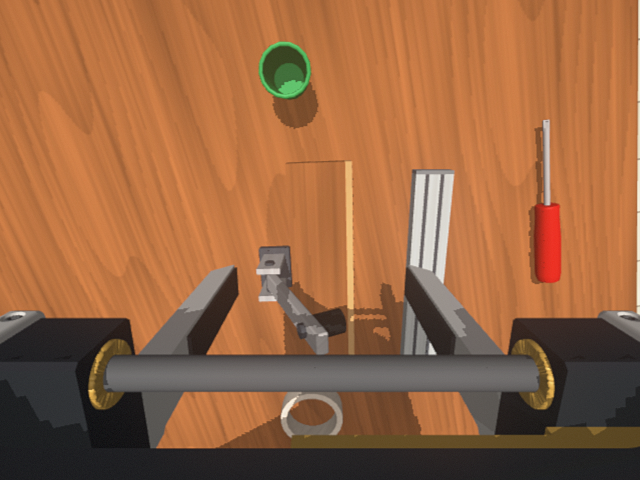

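Run:
```python
import cv2
from h import crop
a=cv2.imread("pics/w1.png");crop(a,330,150,130,100,6,"pics/w1c.png")
crop(a,330,250,130,100,6,"pics/w1d.png")
```

```text
(no output)
```

View pics/w1c.png

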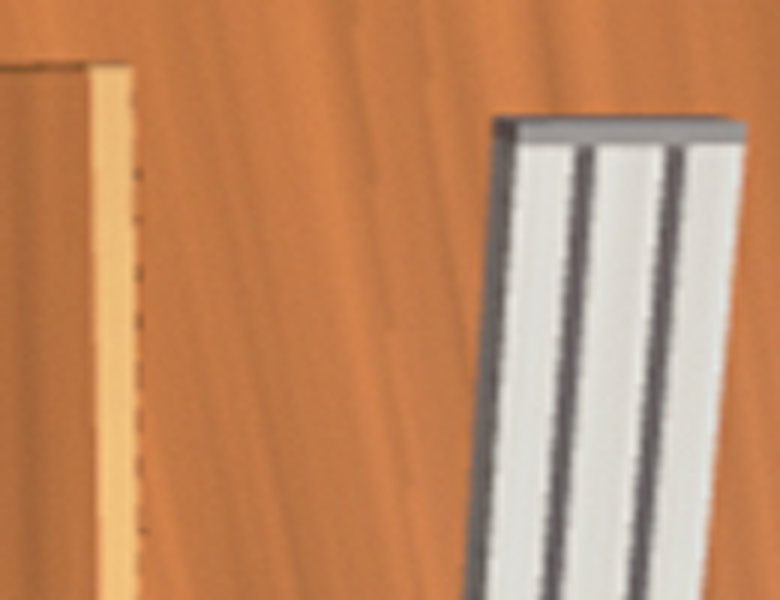

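View pics/w1d.png

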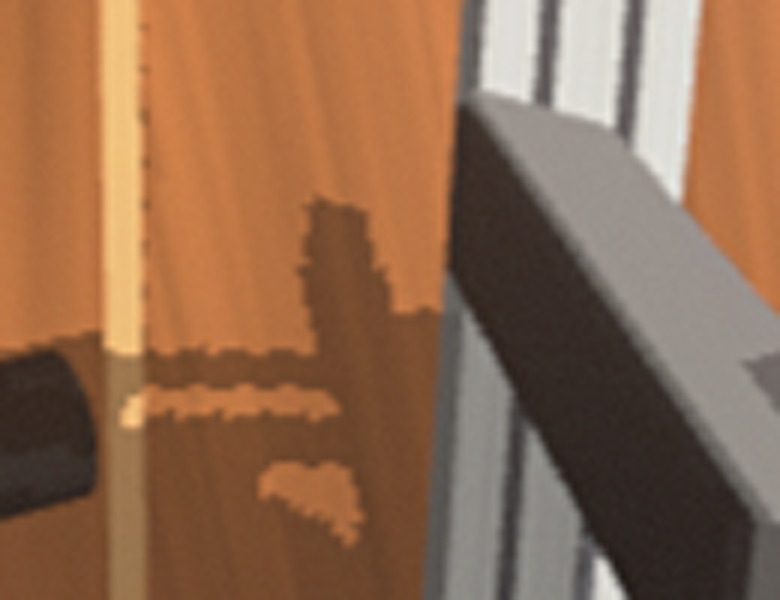

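```bash
cat >> h.py <<'E'
def wcam(w,p,R):
    H=w["hand_eye"];return dict(fx=float(w["fx"]),fy=float(w["fy"]),cx=float(w["cx"]),cy=float(w["cy"]),rotation=R@H[:3,:3],eye=p+R@H[:3,3])
E
python3 - <<'E'
from h import *
d=np.load("w1.npz");c=wcam(d,d["p"],d["R"])
q=lambda u,v,y0=150:(330+(u+.5)/6-.5,y0+(v+.5)/6-.5)
f=lambda n,u,v,z,y0=150:print(n,px(c,q(u,v,y0),z).round(4))
f("panel corner",133,68,.02);f("panel edge low",148,595,.02,250);f("edge mid",141,595,.02)
f("bar TL",517,143,.018);f("bar TR",746,143,.018);f("bar BL",497,118,0);f("side TL low",450,595,.018,250);f("TL mid",488,580,.018);f("bar BL low",428,590,0,250)
print(c["eye"])
E
```

```text
panel corner [0.6097 0.1074 0.02  ]
panel edge low [ 0.5667 -0.1115  0.02  ]
edge mid [0.5914 0.0131 0.02  ]
bar TL [0.6731 0.0791 0.018 ]
bar TR [0.7124 0.0698 0.018 ]
bar BL [0.6747 0.0817 0.    ]
side TL low [ 0.6263 -0.1269  0.018 ]
TL mid [6.551e-01 5.000e-04 1.800e-02]
bar BL low [ 0.6241 -0.1375  0.    ]
[0.58282238 0.13398607 0.38420947]
```

```bash
python3 -m crank '[[[0,-0.1,0.1,0,0,0],[0,-0.25,0.25,0,0,0],[0,-0.4,0.4,0,0,0],[0,-0.55,0.55,0,0,0],[0,-0.7,0.7,0,0,0],[0,-0.85,0.85,0,0,0],[0,-1,1,0,0,0],[0,-1,1,0,0,0]]]'
python3 -m crank '[[[0,-0.1,0.05,0,0,0],[0,-0.2,0.1,0,0,0],[0.1,-0.3,0.2,0,0,0],[0.3,-0.37,0.21,-0.005,0,0],[0.5,-0.37,0.21,-0.005,0,0],[0.7,-0.37,0.21,-0.005,0,0],[0.9,-0.37,0.21,-0.005,0,0],[0.9,-0.37,0.21,-0.005,0,0]]]'
python3 - <<'E'
from h import *
s=robot.get_state();w=robot.capture("wrist");c=wcam(w,s["tcp_pos"],s["tcp_rot"]);print(s["tcp_pos"],s["tcp_rot"].round(4).tolist(),s["joint_pos"].round(3),s["t"])
cv2.imwrite("pics/w2.png",w["image"])
E
```

```text
t: 6.35
tcp_pos: [0.6393, -0.0604, 0.2055]
tcp_rot: [[0.0, 0.237, 0.972], [-0.001, 0.972, -0.237], [-1.0, -0.001, 0.001]]
wrist_force: [-0.5, -0.4, -1.5]
finger_gap: 0.0942
t: 7.35
tcp_pos: [0.65, -0.1009, 0.1136]
tcp_rot: [[-0.002, 0.229, 0.973], [-0.001, 0.973, -0.229], [-1.0, -0.001, -0.002]]
wrist_force: [-0.2, -0.8, 0.4]
finger_gap: 0.094
[ 0.65002551 -0.10089281  0.11358633] [[-0.0025, 0.2291, 0.9734], [-0.0008, 0.9734, -0.2291], [-1.0, -0.0013, -0.0022]] [-0.359  0.55   0.577  1.75  -0.357  0.95   0.13 ] 7.35
```

View pics/w2.png

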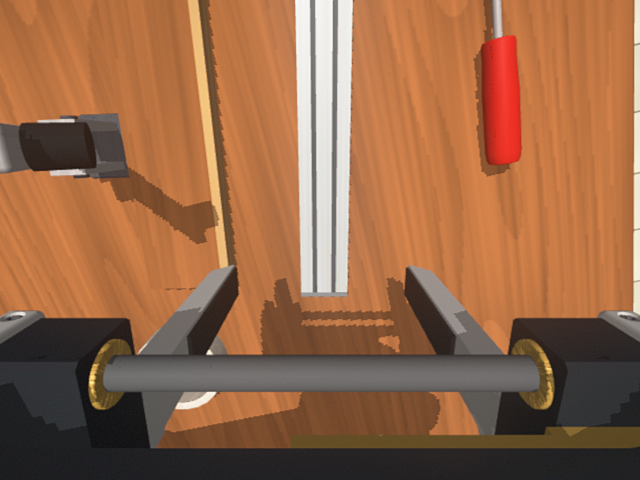

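Run:
```python
from h import *
s=robot.get_state();w=robot.capture("wrist");c=wcam(w,s["tcp_pos"],s["tcp_rot"])
print(px(c,(302,293),.018),px(c,(347,292),.018), px(c,(302,297),0),px(c,(307,100),.018),px(c,(350,100),.018),px(c,(228,255),.02),px(c,(200,0),.02))
print(proj(c,[s["tcp_pos"][0],s["tcp_pos"][1],.018]),proj(c,s["tcp_pos"]), s["t"])
```

```text
[ 0.62227189 -0.14963999  0.018     ] [ 0.66074579 -0.1576881   0.018     ] [ 0.61830002 -0.16149226  0.        ] [0.6642925  0.00278074 0.018     ] [ 0.69581399 -0.0046263   0.018     ] [ 0.57044541 -0.10084875  0.02      ] [0.60725776 0.0831261  0.02      ]
[320.99450286 233.72201702] [320.87479768 278.9671124 ] 7.4
```

```bash
python3 -m crank '[[[0.15,0,0.01,0,0,0],[0.3,0,0.02,0,0,0],[0.45,0,0.02,0,0,0],[0.6,0,0.02,0,0,0],[0.75,0,0.02,0,0,0],[0.9,0,0.02,0,0,0],[1,0,0.02,0,0,0],[1,0,0.02,0,0,0]]]'
python3 -m crank '[[[0.06,0,0,0,0,0],[0.06,0,0,0,0,0],[0.06,0,0,0,0,0],[0.06,0,0,0,0,0],[0.06,0,0,0,0,0],[0.06,0,0,0,0,0],[0.06,0,0,0,0,0],[0.06,0,0,0,0,0]]]' 0.3 10
python3 -m crank '[[[0,0,0,0,0,0],[0,0,0,0,0,0],[0,0,0,0,0,0],[0,0,0,0,0,0],[0,0,0,0,0,0],[0,0,0,0,0,0],[0,0,0,0,0,0],[0,0,0,0,0,0]]]' 0.4 15
python3 - <<'E'
from h import *
s=robot.get_state();print(s["tcp_pos"],s["tcp_rot"].round(4).tolist(),s["finger_gap"])
c=robot.capture("top");crop(c["image"],270,180,130,120,6,"pics/t3.png")
w=robot.capture("wrist");cv2.imwrite("pics/w3.png",w["image"])
E
```

```text
t: 8.45
tcp_pos: [0.6527, -0.1019, 0.0148]
tcp_rot: [[-0.001, 0.229, 0.973], [-0.001, 0.973, -0.229], [-1.0, -0.001, -0.001]]
wrist_force: [-0.1, 0.1, 0.0]
finger_gap: 0.0936
t: 9.45
tcp_pos: [0.6527, -0.1019, 0.0089]
tcp_rot: [[-0.001, 0.229, 0.973], [-0.001, 0.973, -0.229], [-1.0, -0.001, -0.001]]
wrist_force: [-0.9, 0.3, 3.0]
finger_gap: 0.0403
t: 10.45
tcp_pos: [0.6527, -0.102, 0.0089]
tcp_rot: [[-0.001, 0.229, 0.973], [-0.001, 0.973, -0.229], [-1.0, -0.001, -0.001]]
wrist_force: [-1.0, 0.2, 1.9]
finger_gap: 0.0398
[ 0.65268011 -0.10196089  0.00892626] [[-0.0008, 0.2295, 0.9733], [-0.0009, 0.9733, -0.2295], [-1.0, -0.0011, -0.0006]] 0.03979986692209018
```

View pics/w3.png

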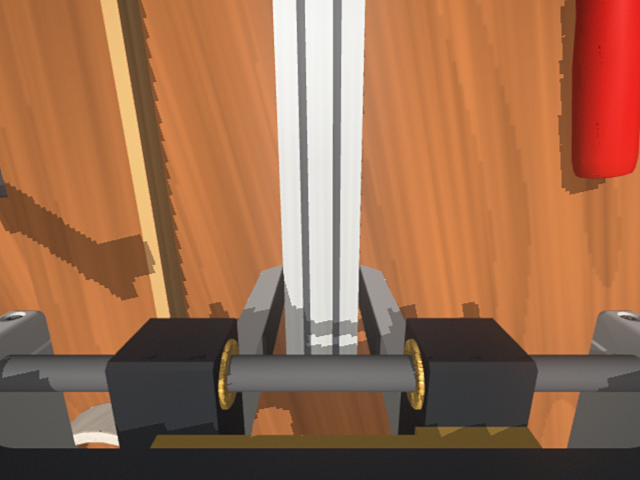

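```bash
python3 -m crank '[[[0,0.02,-0.05,-0.004,0,0],[0,0.04,-0.1,-0.008,0,0],[0,0.06,-0.15,-0.013,0,0],[0,0.08,-0.2,-0.017,0,0],[0,0.1,-0.25,-0.02,0,0],[0,0.12,-0.3,-0.023,0,0],[0,0.13,-0.335,-0.026,0,0],[0,0.13,-0.335,-0.026,0,0]]]'
python3 - <<'E'
from h import *
s=robot.get_state();print(s["tcp_pos"],s["tcp_rot"].round(4).tolist(),s["finger_gap"])
c=robot.capture("top");crop(c["image"],270,200,130,100,6,"pics/t4.png")
c=robot.capture("scene");crop(c["image"],250,185,150,110,5,"pics/s4.png")
E
```

```text
t: 11.55
tcp_pos: [0.6225, -0.0811, 0.0089]
tcp_rot: [[-0.002, 0.191, 0.982], [-0.0, 0.982, -0.191], [-1.0, -0.001, -0.002]]
wrist_force: [-3.1, 1.6, 3.8]
finger_gap: 0.0398
[ 0.62254063 -0.08113055  0.00892652] [[-0.0016, 0.1909, 0.9816], [-0.0004, 0.9816, -0.1909], [-1.0, -0.0007, -0.0015]] 0.039759405586244814
```

View pics/t4.png

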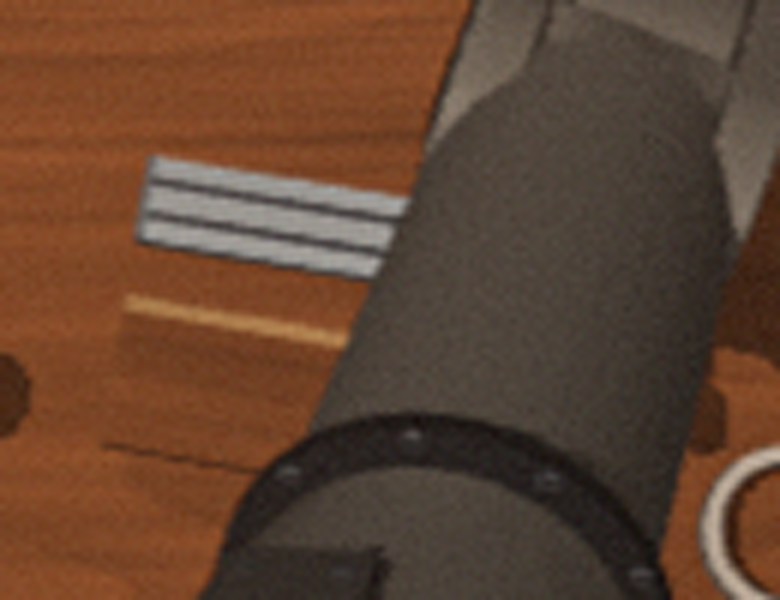

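View pics/s4.png

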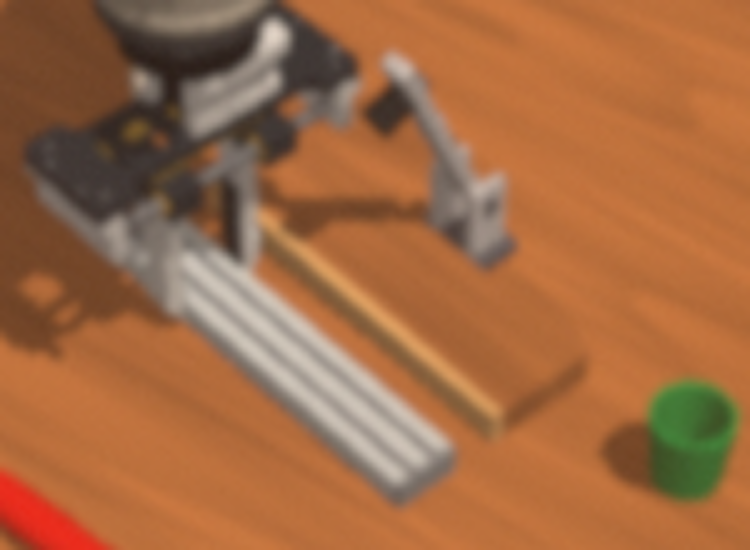

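Run:
```python
from h import *
c=robot.capture("top");f=lambda u,v,z:px(c,(270+(u+.5)/6-.5,200+(v+.5)/6-.5),z)[:2]
t=-.192;ex=np.array([np.cos(t),np.sin(t)]);ey=np.array([-ex[1],ex[0]])
P=f(125,297,.02);
for q in (f(150,157,.018),f(137,240,.018)): print((q-P)@ex,(q-P)@ey)
c=robot.capture("scene");f=lambda u,v,z:px(c,(250+(u+.5)/5-.5,185+(v+.5)/5-.5),z)[:2]
P=f(497,412,.02);print(P)
for q,z in ((397,488),.018),((455,455),.018),((400,505),0),((455,466),0): 
    q=f(*q,z);print((q-P)@ex,(q-P)@ey)
print(P-f(496,437,0))
```

```text
0.0680091083033524 0.000513853886186199
0.027863312192678947 -0.0005444271638009495
[0.60379816 0.10746549]
0.07361716583576439 0.0031148891397870648
0.03578775919524265 0.006262261072206582
0.07006556579012409 0.0017373879047092276
0.030313001206942736 0.0009113851797801099
[-0.00011999 -0.00030232]
```

```bash
python3 -m crank '[[[0,0,0,0,0,0],[0,0,0,0,0,0],[0,0,0,0,0,0],[0,0,0,0,0,0],[-0.15,0,0,0,0,0],[-0.3,0,0,0,0,0],[-0.5,0,0.1,0,0,0],[-0.5,0,0.2,0,0,0]]]' -0.28 15
python3 -m crank '[[[0,0,0.15,0,0,0],[0,0,0.3,0,0,0],[0,0.05,0.35,0.11,0,0],[0,0.15,0.35,0.22,0,0],[0,0.3,0.35,0.34,0,0],[0,0.45,0.35,0.46,0,0],[0,0.6,0.35,0.58,0,0],[0,0.63,0.35,0.7,0,0]]]' -1
python3 - <<'E'
from h import *
s=robot.get_state();print(s["tcp_pos"],s["tcp_rot"].round(4).tolist(),s["finger_gap"],s["joint_pos"].round(3))
P=np.array([.5517,-.0038]);t=-.192;ex=np.array([np.cos(t),np.sin(t)]);ey=np.array([-ex[1],ex[0]])
d=s["tcp_pos"][:2]-P;print("panel",d@ex,d@ey, "zang-target",np.arctan2(s["tcp_rot"][1,2],s["tcp_rot"][0,2])-(t-np.pi/2))
E
```

```text
t: 12.75
tcp_pos: [0.6441, -0.0851, 0.0614]
tcp_rot: [[0.002, 0.191, 0.982], [-0.0, 0.982, -0.191], [-1.0, 0.0, 0.002]]
wrist_force: [-0.5, 0.5, -0.3]
finger_gap: 0.0603
t: 13.75
tcp_pos: [0.6909, -0.0285, 0.061]
tcp_rot: [[0.001, 0.948, 0.319], [0.0, 0.319, -0.948], [-1.0, 0.001, 0.0]]
wrist_force: [-0.0, -0.4, 0.7]
finger_gap: 0.094
[ 0.69093867 -0.02852602  0.06095201] [[0.0014, 0.9478, 0.3188], [0.0001, 0.3188, -0.9478], [-1.0, 0.0013, 0.0003]] 0.09399807908042945 [-0.577  0.743  0.79   1.71  -0.628  0.958 -0.79 ]
panel 0.1413983816273793 0.0022982033674104306 zang-target 0.5164434607674009
```

```bash
python3 -m crank '[[[0,0,0,0.11,0,0],[0,0,0,0.22,0,0],[0.05,0,0,0.3,0,0],[0.15,0,0,0.344,0,0],[0.3,0,0,0.344,0,0],[0.45,0,0,0.344,0,0],[0.52,0,0,0.344,0,0],[0.52,0,0,0.344,0,0]]]'
python3 - <<'E'
from h import *
s=robot.get_state();w=robot.capture("wrist");print(s["tcp_pos"],s["tcp_rot"].round(4).tolist())
P=np.array([.5517,-.0038]);t=-.192;ex=np.array([np.cos(t),np.sin(t)]);ey=np.array([-ex[1],ex[0]])
d=s["tcp_pos"][:2]-P;print("panel",d@ex,d@ey, "zang-target",np.arctan2(s["tcp_rot"][1,2],s["tcp_rot"][0,2])-(t-np.pi/2))
cv2.imwrite("pics/w5.png",w["image"])
c=robot.capture("scene");crop(c["image"],250,185,150,110,5,"pics/s5.png")
E
```

```text
t: 14.75
tcp_pos: [0.6908, -0.0287, 0.0084]
tcp_rot: [[0.001, 0.982, -0.19], [0.0, -0.19, -0.982], [-1.0, 0.001, -0.0]]
wrist_force: [0.4, -0.5, 0.6]
finger_gap: 0.0943
[ 0.69076471 -0.02869952  0.00840399] [[0.0006, 0.9817, -0.1902], [0.0, -0.1902, -0.9817], [-1.0, 0.0006, -0.0001]]
panel 0.1412607255479024 0.0020946953212966357 zang-target 0.0006234741254484977
```

View pics/w5.png

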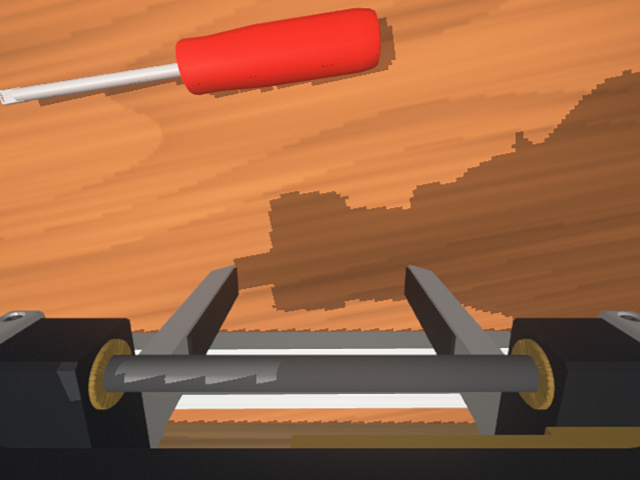

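View pics/s5.png

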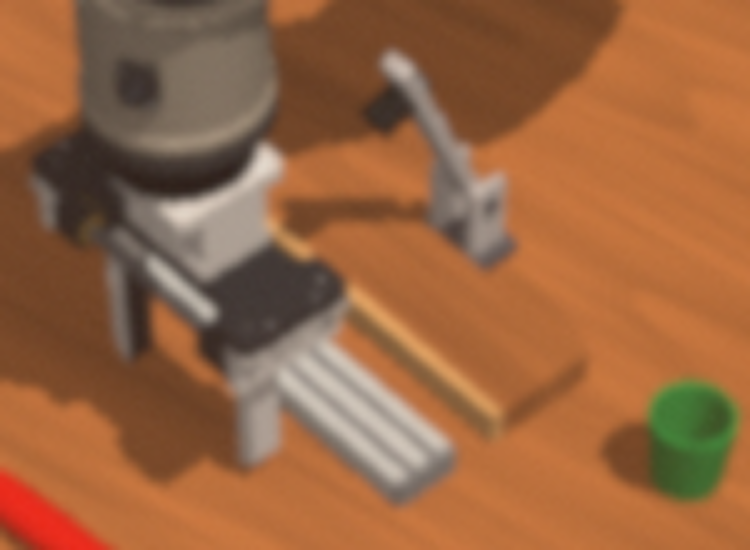

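```bash
python3 -m crank '[[[0,-0.06,0,0,0,0],[0,-0.13,0,0,0,0],[0,-0.2,0,0,0,0],[0,-0.27,0,0,0,0],[0,-0.34,0,0,0,0],[0,-0.41,0,0,0,0],[0,-0.48,0,0,0,0],[0,-0.5,0,0,0,0]]]'
python3 -m crank '[[[0,-0.01,0,0,0,0],[0,-0.02,0,0,0,0],[0,-0.03,0,0,0,0],[0,-0.04,0,0,0,0],[0,-0.05,0,0,0,0],[0,-0.05,0,0,0,0],[0,-0.05,0,0,0,0],[0,-0.05,0,0,0,0]]]'
```

```text
t: 15.85
tcp_pos: [0.6419, -0.0191, 0.0093]
tcp_rot: [[0.002, 0.982, -0.19], [0.0, -0.19, -0.982], [-1.0, 0.002, -0.0]]
wrist_force: [1.5, 0.0, 0.9]
finger_gap: 0.0941
t: 16.85
tcp_pos: [0.6369, -0.0181, 0.0093]
tcp_rot: [[0.002, 0.982, -0.19], [0.0, -0.19, -0.982], [-1.0, 0.002, -0.001]]
wrist_force: [0.4, 0.1, 1.8]
finger_gap: 0.0942
```

```bash
python3 -m crank '[[[0,-0.01,0,0,0,0],[0,-0.02,0,0,0,0],[0,-0.03,0,0,0,0],[0,-0.04,0,0,0,0],[0,-0.04,0,0,0,0],[0,-0.04,0,0,0,0],[0,-0.04,0,0,0,0],[0,-0.04,0,0,0,0]]]'
python3 - <<'E'
from h import *
c=robot.capture("top");crop(c["image"],270,200,130,100,6,"pics/t6.png")
c=robot.capture("scene");crop(c["image"],250,185,150,110,5,"pics/s6.png")
E
```

```text
t: 17.85
tcp_pos: [0.6352, -0.018, 0.01]
tcp_rot: [[0.006, 0.982, -0.191], [-0.001, -0.191, -0.982], [-1.0, 0.006, -0.0]]
wrist_force: [13.4, -3.6, -3.3]
finger_gap: 0.094
```

View pics/t6.png

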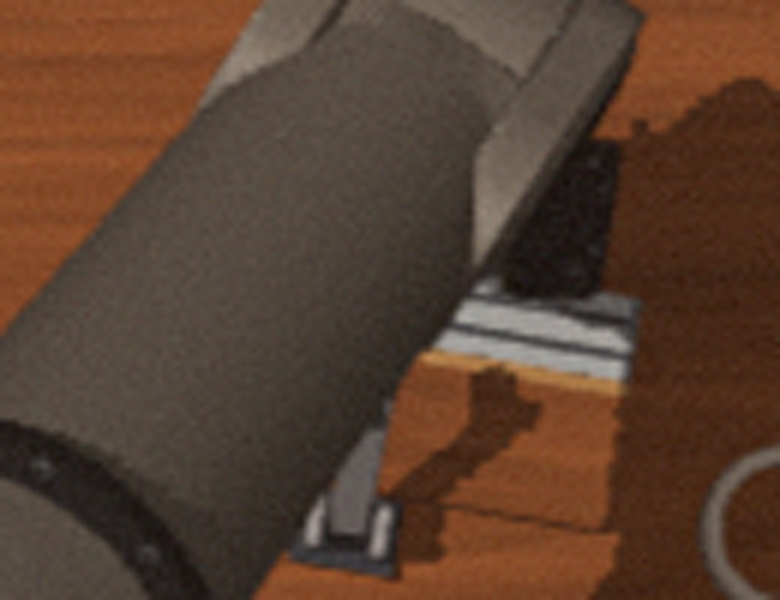

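View pics/s6.png

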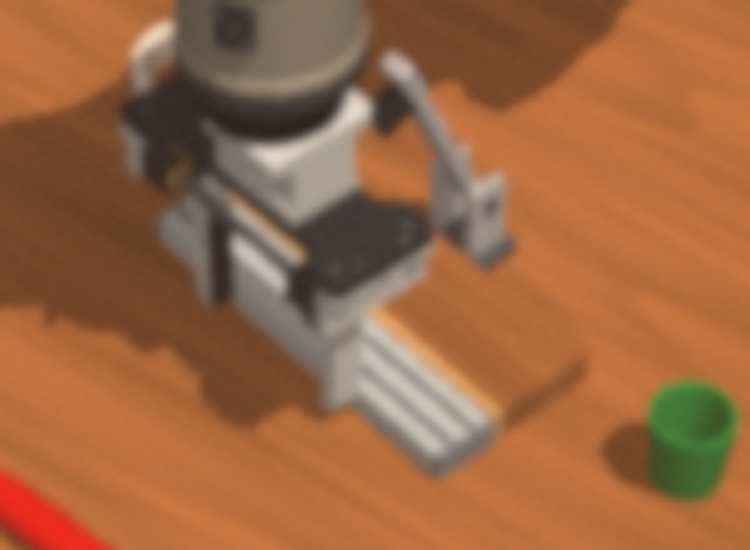

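```bash
python3 -m crank '[[[0,0.05,0,0,0,0],[0,0.15,0,0,0,0],[0,0.3,0,0,0,0],[-0.1,0.4,0,0,0,0],[-0.3,0.4,0,0,0,0],[-0.55,0.4,0,0,0,0],[-0.8,0.4,0,0,0,0],[-1,0.4,0,0,0,0]]]'
python3 -m crank '[[[-0.1,0,0,0,0,0],[-0.3,0,0,0,0,0],[-0.5,0,0,0,0,0],[-0.7,0,0,0,0,0],[-0.9,-0.1,0,0,0,0],[-1,-0.3,0,0,0,0],[-1,-0.5,0,0,0,0],[-1,-0.6,0,0,0,0]]]'
python3 - <<'E'
from h import *
s=robot.get_state();w=robot.capture("wrist");print(s["tcp_pos"],s["tcp_rot"].round(4).tolist())
cv2.imwrite("pics/w7.png",w["image"]);np.savez("w7.npz",**w,p=s["tcp_pos"],R=s["tcp_rot"])
c=robot.capture("top");crop(c["image"],270,200,130,100,6,"pics/t7.png")
c=robot.capture("scene");crop(c["image"],250,185,150,110,5,"pics/s7.png")
E
```

```text
t: 18.95
tcp_pos: [0.674, -0.0254, 0.1127]
tcp_rot: [[0.008, 0.982, -0.191], [-0.0, -0.191, -0.982], [-1.0, 0.007, -0.001]]
wrist_force: [-0.0, 0.5, -1.1]
finger_gap: 0.0941
t: 19.95
tcp_pos: [0.6133, -0.0135, 0.2128]
tcp_rot: [[0.008, 0.982, -0.191], [0.0, -0.191, -0.982], [-1.0, 0.007, -0.002]]
wrist_force: [0.3, -0.8, 0.1]
finger_gap: 0.094
[ 0.61331699 -0.01350812  0.21281114] [[0.0076, 0.9816, -0.1909], [0.0004, -0.191, -0.9816], [-1.0, 0.0073, -0.0019]]
```

View pics/w7.png

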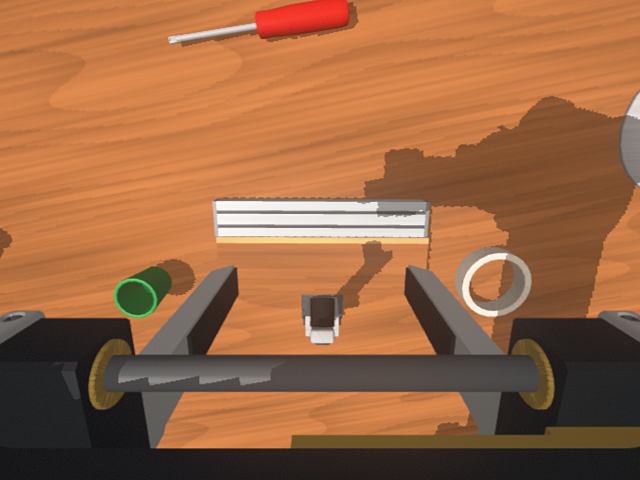

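View pics/s7.png

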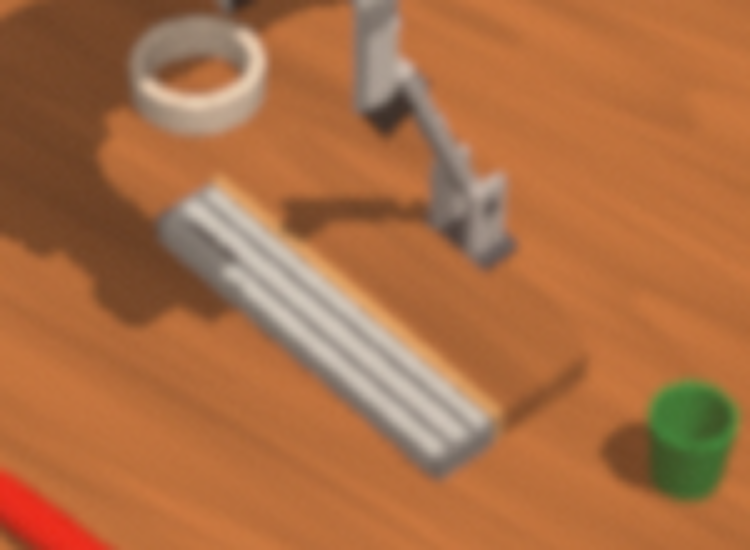

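View pics/t7.png

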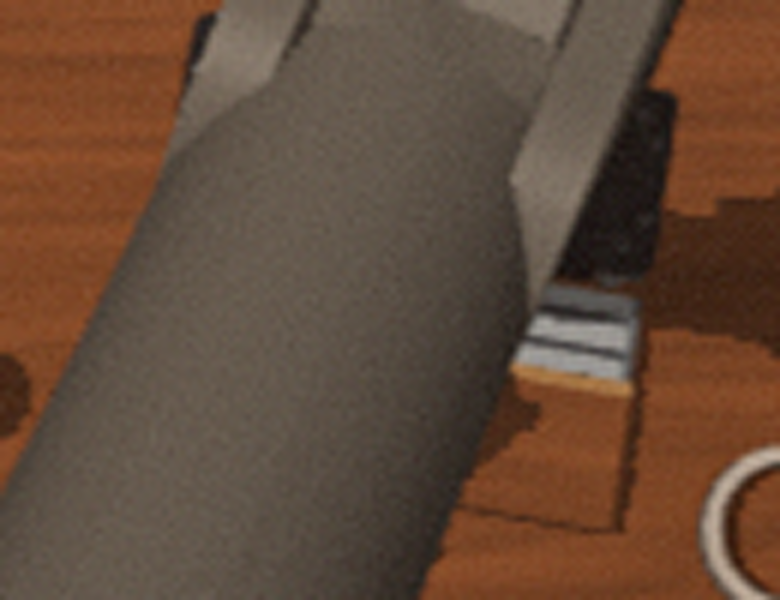

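The wrist view shows the bar against the pale edging, with its ends at columns ~216 and ~430 near row 220. I'll zoom in on both ends.

Run:
```python
import cv2,numpy as np
a=cv2.imread("pics/w7.png")
f=lambda x,y:cv2.resize(a[y:y+70,x:x+40],None,fx=8,fy=8,interpolation=cv2.INTER_CUBIC)
cv2.imwrite("pics/w7c.png",np.hstack([f(200,190),f(405,190)]))
```

```text
(no output)
```

View pics/w7c.png

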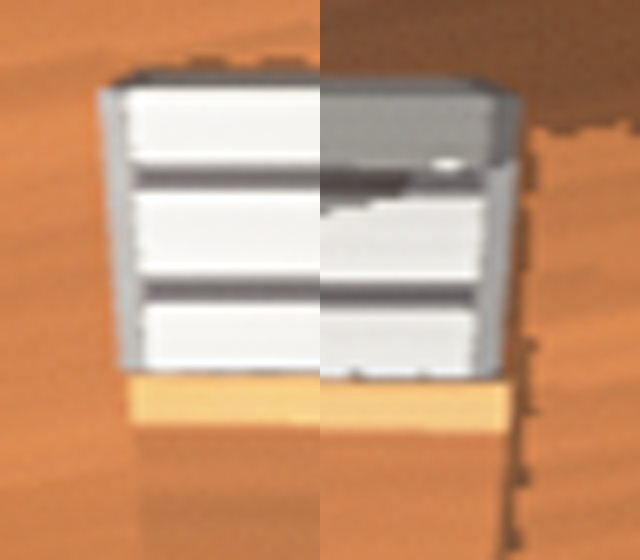

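Run:
```python
from h import *
c=robot.capture("scene");t=robot.capture("top")
P=np.array([.5517,-.0038]);th=-.192;ex=np.array([np.cos(th),np.sin(th)])
for a in np.arange(.8,1.51,.1):
    h=lambda r,n:np.append(P+ex*(-.055+r*np.cos(a)-n*np.sin(a)),.045+r*np.sin(a)+n*np.cos(a))
    s=lambda q:((q-[250,185])*5).round();
    print(a.round(2),s(proj(c,h(.135,0))),s(proj(c,h(.11,-.027))),((proj(t,h(.135,0))-[270,200])*6).round(),((proj(t,h(.11,-.027))-[270,200])*6).round(),h(.128,.005).round(3))
```

```text
0.8 [334. 134.] [332. 186.] [392. 288.] [389. 296.] [ 0.582 -0.01   0.14 ]
0.9 [349. 113.] [341. 168.] [389. 308.] [387. 307.] [ 0.572 -0.008  0.148]
1.0 [365.  92.] [352. 150.] [385. 330.] [385. 321.] [ 0.561 -0.006  0.155]
1.1 [382.  73.] [363. 132.] [381. 356.] [383. 337.] [ 0.55  -0.004  0.161]
1.2 [400.  54.] [376. 115.] [377. 383.] [380. 355.] [ 0.539 -0.001  0.166]
1.3 [418.  38.] [390.  98.] [372. 412.] [377. 376.] [0.527 0.001 0.17 ]
1.4 [437.  22.] [405.  83.] [367. 443.] [373. 398.] [0.514 0.003 0.172]
1.5 [456.   9.] [420.  68.] [362. 475.] [370. 421.] [0.502 0.006 0.173]
```

```bash
python3 -m crank '[[[0,-0.1,0,0,0,0],[0,-0.25,0,0,0,0],[0,-0.4,0,0,0,0],[0,-0.55,0,0,0,0],[0,-0.7,0.02,0,0,0],[0,-0.85,0.02,0,0,0],[0,-1,0.02,0,0,0],[0,-1,0.02,0,0,0]]]' 1 15
python3 -m crank '[[[0,-0.06,0,0,0,0],[0.1,-0.06,0,0,0,0],[0.2,-0.06,0,0,0,0],[0.3,-0.06,0,0,0,0],[0.4,-0.06,0,0,0,0],[0.5,-0.06,0,0,0,0],[0.6,-0.06,0,0,0,0],[0.6,-0.06,0,0,0,0]]]'
python3 - <<'E'
from h import *
s=robot.get_state();print(s["tcp_rot"].round(4).tolist(),s["finger_gap"],s["joint_pos"].round(2))
P=np.array([.5517,-.0038]);t=-.192;ex=np.array([np.cos(t),np.sin(t)]);ey=np.array([-ex[1],ex[0]])
d=s["tcp_pos"][:2]-P;print("panel",d@ex,d@ey,s["tcp_pos"][2])
w=robot.capture("wrist");cv2.imwrite("pics/w8.png",w["image"])
c=robot.capture("scene");crop(c["image"],250,135,150,110,5,"pics/s8.png")
E
```

```text
t: 21.2
tcp_pos: [0.515, 0.004, 0.2114]
tcp_rot: [[0.007, 0.982, -0.19], [0.001, -0.19, -0.982], [-1.0, 0.007, -0.002]]
wrist_force: [0.2, 0.4, 0.1]
finger_gap: 0.0174
t: 22.2
tcp_pos: [0.5092, 0.0049, 0.1507]
tcp_rot: [[0.006, 0.982, -0.19], [0.0, -0.19, -0.982], [-1.0, 0.006, -0.002]]
wrist_force: [0.2, -0.7, 0.3]
finger_gap: 0.0006
[[0.0061, 0.9817, -0.1903], [0.0005, -0.1903, -0.9817], [-1.0, 0.0059, -0.0017]] 0.0005548963072325342 [-1.06  0.43  1.18  2.08 -0.49  0.95 -1.38]
panel -0.043381323278037794 0.00047643923114247186 0.15067689723477476
```

View pics/w8.png

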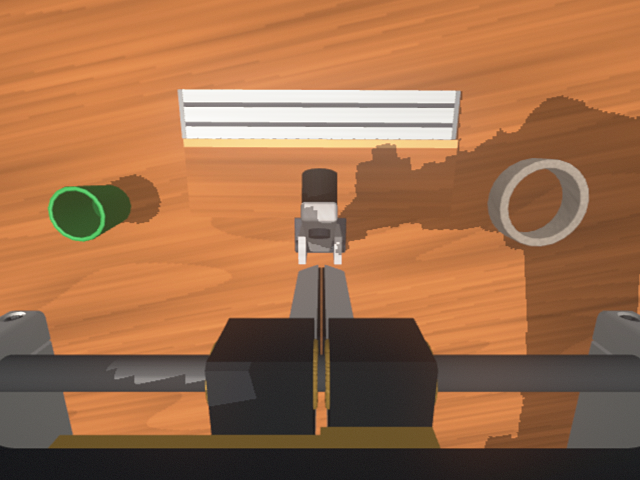

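View pics/s8.png

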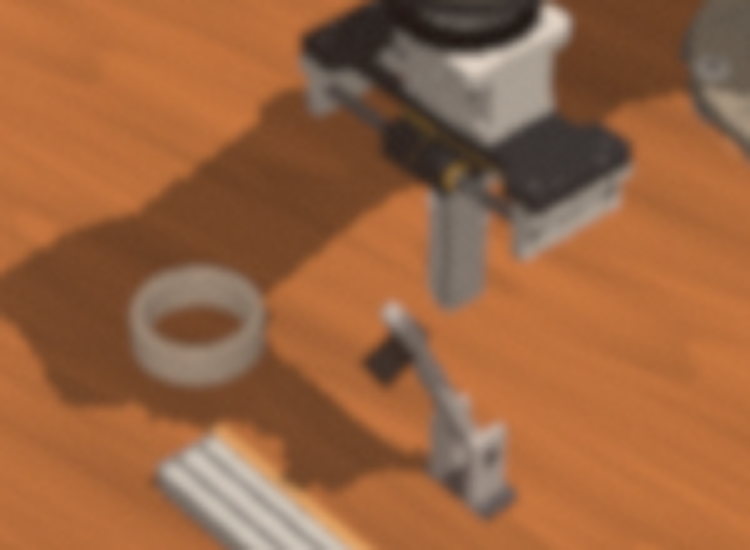

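```bash
python3 -m crank '[[[0,0.1,0,0,0,0],[0.01,0.2,0,0,0,0],[0.03,0.3,0,0,0,0],[0.06,0.38,0,0,0,0],[0.13,0.48,0,0,0,0],[0.2,0.57,0,0,0,0],[0.28,0.65,0,0,0,0],[0.37,0.72,0,0,0,0]]]'
python3 - <<'E'
from h import *
s=robot.get_state();print(s["joint_pos"].round(2))
P=np.array([.5517,-.0038]);t=-.192;ex=np.array([np.cos(t),np.sin(t)]);ey=np.array([-ex[1],ex[0]])
d=s["tcp_pos"][:2]-P;print("panel",d@ex,d@ey,s["tcp_pos"][2])
w=robot.capture("wrist");cv2.imwrite("pics/w9.png",w["image"])
c=robot.capture("scene");crop(c["image"],250,165,150,110,5,"pics/s9.png")
E
```

```text
t: 23.3
tcp_pos: [0.5811, -0.0089, 0.1143]
tcp_rot: [[0.007, 0.982, -0.19], [0.001, -0.19, -0.982], [-1.0, 0.007, -0.002]]
wrist_force: [-0.2, -0.2, 0.5]
finger_gap: 0.0005
[-0.84  0.58  1.02  1.95 -0.61  0.95 -1.28]
panel 0.029878095202345814 0.000594270702704314 0.11428735643580222
```

View pics/w9.png

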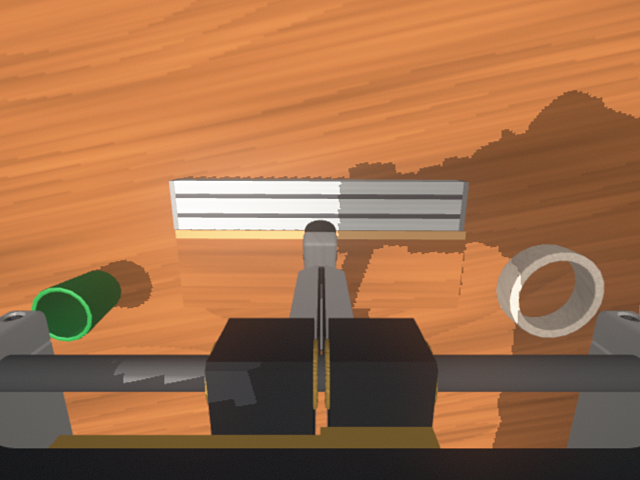

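View pics/s9.png

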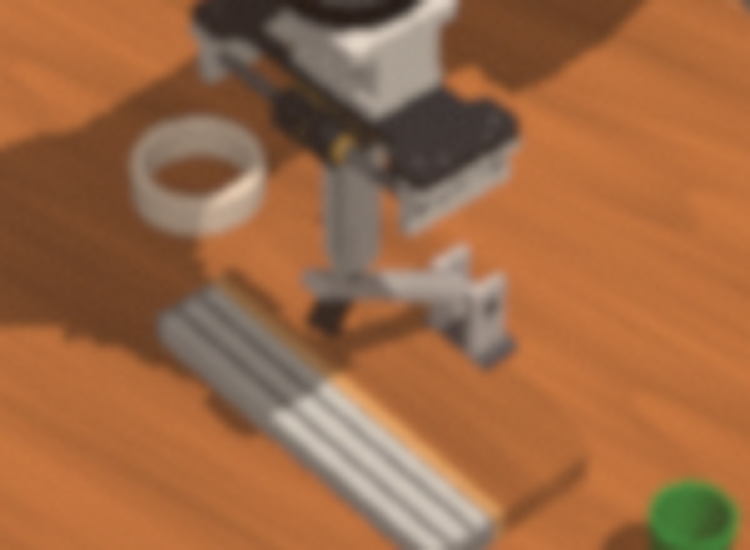

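Run:
```python
import cv2,numpy as np
a=cv2.imread("pics/w9.png");b=cv2.imread("pics/w8.png")
f=lambda a,x,y:cv2.resize(a[y:y+36,x:x+40],None,fx=8,fy=8,interpolation=cv2.INTER_CUBIC)
cv2.imwrite("pics/w9c.png",np.vstack([np.hstack([f(a,155,215),f(a,440,215)]),np.hstack([f(b,165,120),f(b,435,120)])]))
```

```text
(no output)
```

View pics/w9c.png

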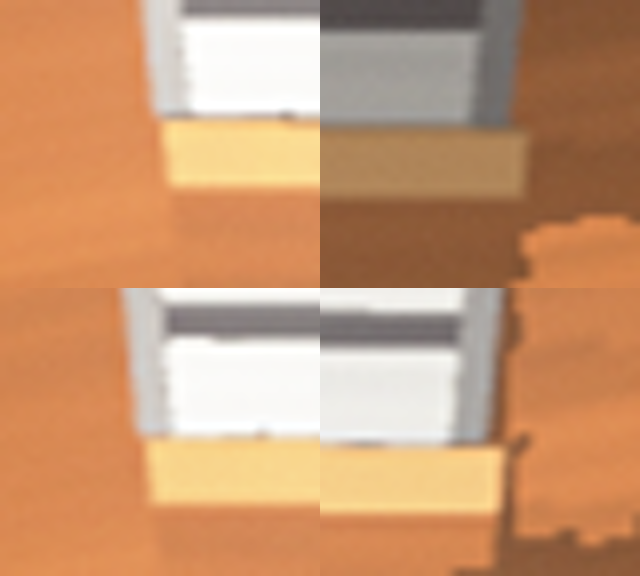

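Run:
```python
from h import *
from scipy.spatial.transform import Rotation
w=robot.capture("wrist");s=robot.get_state();c=wcam(w,s["tcp_pos"],s["tcp_rot"])
L=px(c,(155+160.5/8-.5+.06,229.5),.02);R=px(c,(440+207/8-.5,231),.02)
bl=px(c,(155+152/8-.5,229),.018);br=px(c,(440+190/8-.5,230.5),.018)
print(L,R,np.linalg.norm(L-R),(L+R)/2);print(bl,br,np.linalg.norm(bl-br))
v=(L-R)[:2];v/=np.linalg.norm(v);print("ang",np.arctan2(-v[0],v[1]),"bar mid - panel mid along y",((bl+br-L-R)/2)[:2]@v)
T=s["tcp_rot"];q=T.T@(((L+R)/2)-s["tcp_pos"]);print("panel edge mid in tool",q,"L",T.T@(L-s["tcp_pos"]),s["t"])
d=np.load("w7.npz");c=wcam(d,d["p"],d["R"])
L=px(c,(200+129/8-.5,190+377/8-.5),.02);R=px(c,(405+191/8-.5,190+380/8-.5),.02);print((L+R)/2,np.linalg.norm(L-R))
c=robot.capture("top");print("cup",px(c,(257,265),.05))
```

```text
[0.6092029  0.10711653 0.02      ] [ 0.56261303 -0.1276936   0.02      ] 0.2393875735853987 [ 0.58590796 -0.01028854  0.02      ]
[0.60946586 0.10887039 0.018     ] [ 0.56270944 -0.12675461  0.018     ] 0.24021928447153382
ang -0.19587109911631234 bar mid - panel mid along y 0.0013556527011564048
panel edge mid in tool [0.09443523 0.00491478 0.00047081] L [ 0.09462998  0.00540672 -0.11922181] 23.45
[ 0.58663432 -0.01034262  0.02      ] 0.23940701614000431
cup [0.56143122 0.19928515 0.05      ]
```

```bash
python3 -m crank '[[[-0.1,0,0,0,0,0],[-0.1,0,-0.1,0,0,0],[-0.1,0.05,-0.25,0,0,0],[-0.1,0.1,-0.4,0,0,0],[-0.1,0.2,-0.6,0,0,0],[-0.1,0.25,-0.8,0,0,0],[-0.1,0.25,-1,0,0,0],[-0.1,0.25,-1,0,0,0]]]'
python3 -m crank '[[[0,0,-0.2,0,0,0],[0,0,-0.4,0,0,0],[0.15,0,-0.5,0,0,0],[0.35,0,-0.5,0,0,0],[0.55,0,-0.5,0,0,0],[0.75,0,-0.5,0,0,0],[0.95,0,-0.5,0,0,0],[1,0,-0.5,0,0,0]]]'
python3 - <<'E'
from h import *
s=robot.get_state();print(s["joint_pos"].round(2))
M=np.array([.5859,-.0103]);t=-.194;ex=np.array([np.cos(t),np.sin(t)]);ey=np.array([-ex[1],ex[0]])
d=s["tcp_pos"][:2]-M;print("panel",.035+d@ex,d@ey,s["tcp_pos"][2])
c=robot.capture("scene");crop(c["image"],290,205,150,110,5,"pics/s10.png")
E
```

```text
t: 24.5
tcp_pos: [0.6241, 0.0865, 0.1247]
tcp_rot: [[0.006, 0.982, -0.188], [0.0, -0.188, -0.982], [-1.0, 0.006, -0.002]]
wrist_force: [-0.2, 0.5, -0.3]
finger_gap: 0.0003
t: 25.5
tcp_pos: [0.6335, 0.1352, 0.0231]
tcp_rot: [[0.005, 0.982, -0.189], [-0.0, -0.189, -0.982], [-1.0, 0.005, -0.001]]
wrist_force: [-0.5, -0.5, 0.4]
finger_gap: 0.0009
[-0.91  0.78  0.88  1.84 -0.77  0.89 -1.42]
panel 0.05360637009160919 0.15198432731355016 0.023100844525563338
```

View pics/s10.png

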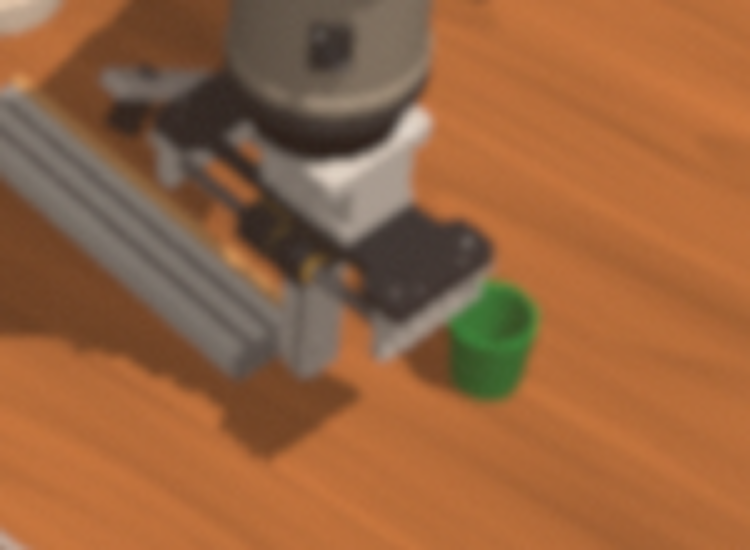

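```bash
python3 -m crank '[[[0.07,0,0,0,0,0],[0.14,0,0,0,0,0],[0.14,0,0.06,0,0,0],[0.14,0,0.12,0,0,0],[0.14,0,0.15,0,0,0],[0.14,0,0.175,0,0,0],[0.14,0,0.195,0,0,0],[0.14,0,0.195,0,0,0]]]'
python3 - <<'E'
from h import *
s=robot.get_state()
M=np.array([.5859,-.0103]);t=-.194;ex=np.array([np.cos(t),np.sin(t)]);ey=np.array([-ex[1],ex[0]])
d=s["tcp_pos"][:2]-M;print("panel",.035+d@ex,d@ey,s["tcp_pos"][2])
w=robot.capture("wrist");cv2.imwrite("pics/w11.png",w["image"])
E
```

```text
t: 26.55
tcp_pos: [0.6302, 0.1164, 0.0095]
tcp_rot: [[0.005, 0.982, -0.188], [0.0, -0.188, -0.982], [-1.0, 0.005, -0.001]]
wrist_force: [0.1, 2.0, 1.4]
finger_gap: 0.0004
panel 0.0540511529603091 0.13282265798991608 0.009513252281429855
```

View pics/w11.png

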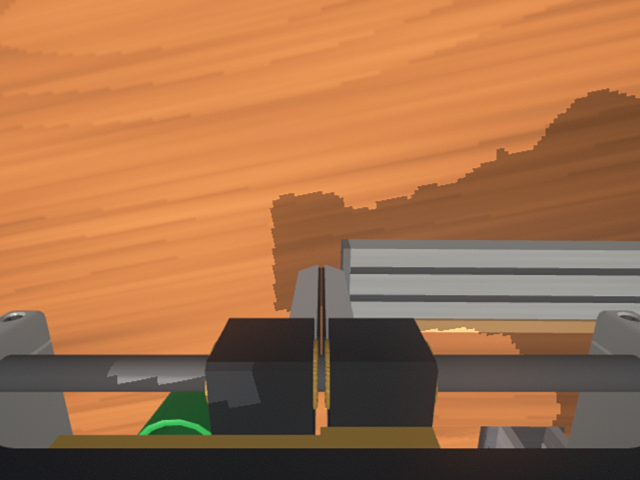

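```bash
python3 -m crank '[[[0,0,-0.08,0,0,0],[0,0,-0.12,0,0,0],[-0.15,0,-0.12,0,0,0],[-0.3,0,-0.12,0,0,0],[-0.5,0,-0.12,0,0,0],[-0.7,0,-0.12,0,0,0],[-0.9,0,-0.12,0,0,0],[-1,0,-0.12,0,0,0]]]'
python3 -m crank '[[[-0.1,-0.05,0.1,0,0,0],[-0.3,-0.1,0.25,0,0,0],[-0.45,-0.15,0.4,0,0,0],[-0.6,-0.2,0.55,0,0,0],[-0.6,-0.25,0.7,0,0,0],[-0.6,-0.3,0.85,0,0,0],[-0.6,-0.35,1,0,0,0],[-0.6,-0.35,1,0,0,0]]]'
python3 -m crank '[[[0,-0.05,0.1,0,0,0],[0,-0.1,0.2,0,0,0],[0,-0.1,0.3,0,0,0],[0,-0.1,0.4,0,0,0],[0,-0.1,0.45,0,0,0],[0,-0.1,0.45,0,0,0],[0,-0.1,0.45,0,0,0],[0,-0.1,0.45,0,0,0]]]'
python3 - <<'E'
from h import *
s=robot.get_state()
M=np.array([.5859,-.0103]);t=-.194;ex=np.array([np.cos(t),np.sin(t)]);ey=np.array([-ex[1],ex[0]])
d=s["tcp_pos"][:2]-M;print("panel",.035+d@ex,d@ey,s["tcp_pos"][2])
w=robot.capture("wrist");cv2.imwrite("pics/w12.png",w["image"]);np.savez("w12.npz",**w,p=s["tcp_pos"],R=s["tcp_rot"])
E
```

```text
t: 27.6
tcp_pos: [0.6323, 0.1283, 0.1112]
tcp_rot: [[0.006, 0.982, -0.188], [0.001, -0.188, -0.982], [-1.0, 0.006, -0.002]]
wrist_force: [0.3, -0.1, 0.1]
finger_gap: 0.0007
t: 28.6
tcp_pos: [0.5781, 0.0354, 0.1706]
tcp_rot: [[0.006, 0.982, -0.19], [0.001, -0.19, -0.982], [-1.0, 0.006, -0.002]]
wrist_force: [-0.2, 0.9, 0.5]
finger_gap: 0.0004
t: 29.6
tcp_pos: [0.5598, -0.0066, 0.1704]
tcp_rot: [[0.006, 0.982, -0.189], [0.001, -0.189, -0.982], [-1.0, 0.006, -0.002]]
wrist_force: [0.3, 0.0, -0.1]
finger_gap: 0.0004
panel 0.008683497534538707 -0.0013654207973335815 0.17044412445034185
```

View pics/w12.png

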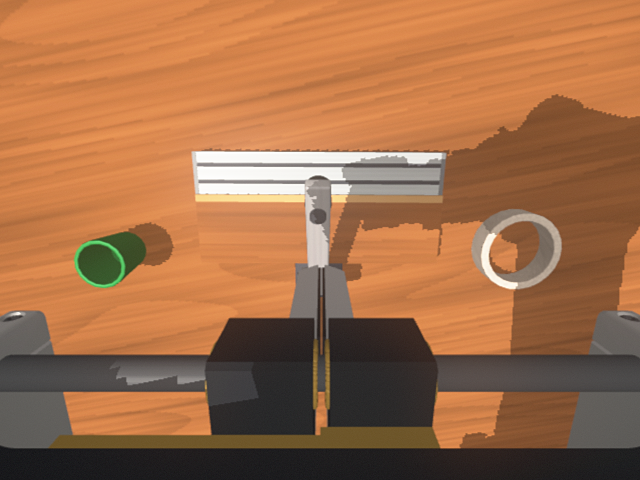

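Run:
```python
import cv2,numpy as np
a=cv2.imread("pics/w12.png")
f=lambda a,x,y:cv2.resize(a[y:y+60,x:x+40],None,fx=8,fy=8,interpolation=cv2.INTER_CUBIC)
cv2.imwrite("pics/w12c.png",np.hstack([f(a,180,145),f(a,420,145)]))
```

```text
(no output)
```

View pics/w12c.png

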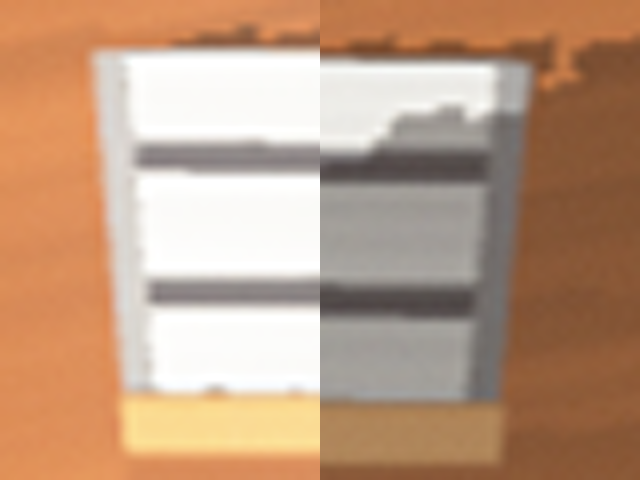

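```bash
python3 -m crank '[[[0.15,0.05,-0.015,0,0,0],[0.3,0.1,-0.015,0,0,0],[0.45,0.16,-0.015,0,0,0],[0.56,0.2,-0.015,0,0,0],[0.63,0.25,-0.015,0,0,0],[0.7,0.29,-0.015,0,0,0],[0.76,0.32,-0.015,0,0,0],[0.85,0.36,-0.015,0,0,0]]]'
python3 - <<'E'
from h import *
s=robot.get_state()
M=np.array([.5859,-.0103]);t=-.194;ex=np.array([np.cos(t),np.sin(t)]);ey=np.array([-ex[1],ex[0]])
d=s["tcp_pos"][:2]-M;print("panel",.035+d@ex,d@ey,s["tcp_pos"][2])
c=robot.capture("scene");crop(c["image"],250,165,150,110,5,"pics/s13.png")
E
```

```text
t: 30.65
tcp_pos: [0.5963, -0.0118, 0.0855]
tcp_rot: [[0.006, 0.982, -0.189], [0.001, -0.189, -0.982], [-1.0, 0.006, -0.002]]
wrist_force: [-0.6, 0.7, 0.0]
finger_gap: 0.0007
panel 0.04551612730155677 0.0005070639637729524 0.08545512062271975
```

View pics/s13.png

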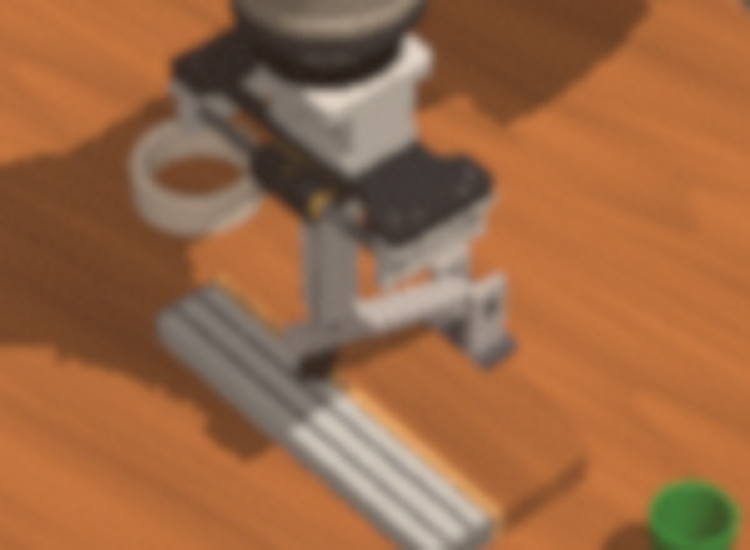

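```bash
python3 -m crank '[[[0.06,0.02,0,0,0,0],[0.12,0.04,0,0,0,0],[0.18,0.05,0,0,0,0],[0.23,0.06,0,0,0,0],[0.28,0.065,0,0,0,0],[0.32,0.07,0,0,0,0],[0.35,0.07,0,0,0,0],[0.35,0.07,0,0,0,0]]]'
```

```text
t: 31.7
tcp_pos: [0.6035, -0.0131, 0.0502]
tcp_rot: [[0.006, 0.982, -0.189], [0.002, -0.189, -0.982], [-1.0, 0.006, -0.003]]
wrist_force: [-6.4, 0.5, 17.8]
finger_gap: 0.0006
```

```bash
python3 -m crank '[[[0.02,0,0,0,0,0],[0.02,0,0,0,0,0],[0,0,0,0,0,0],[-0.1,0,0,0,0,0],[-0.3,0,0,0,0,0],[-0.5,0,0,0,0,0],[-0.75,0,0,0,0,0],[-1,0,0,0,0,0]]]'
python3 -m crank '[[[-0.1,0,0,0,0,0],[-0.2,-0.1,0,0,0,0],[-0.3,-0.2,0,0,0,0],[-0.3,-0.3,0,0,0,0],[-0.3,-0.4,0,0,0,0],[-0.3,-0.5,0,0,0,0],[-0.3,-0.6,0,0,0,0],[-0.3,-0.6,0,0,0,0]]]'
python3 - <<'E'
from h import *
s=robot.get_state()
w=robot.capture("wrist");cv2.imwrite("pics/w14.png",w["image"]);np.savez("w14.npz",**w,p=s["tcp_pos"],R=s["tcp_rot"])
c=robot.capture("scene");crop(c["image"],250,165,150,110,5,"pics/s14.png")
E
```

```text
t: 32.7
tcp_pos: [0.6029, -0.0133, 0.1522]
tcp_rot: [[0.007, 0.982, -0.19], [0.002, -0.19, -0.982], [-1.0, 0.006, -0.003]]
wrist_force: [-1.0, -0.3, 0.2]
finger_gap: 0.0002
t: 33.7
tcp_pos: [0.5432, -0.0017, 0.1818]
tcp_rot: [[0.006, 0.982, -0.189], [0.002, -0.189, -0.982], [-1.0, 0.006, -0.003]]
wrist_force: [-0.6, -0.1, -0.1]
finger_gap: 0.0007
```

View pics/w14.png

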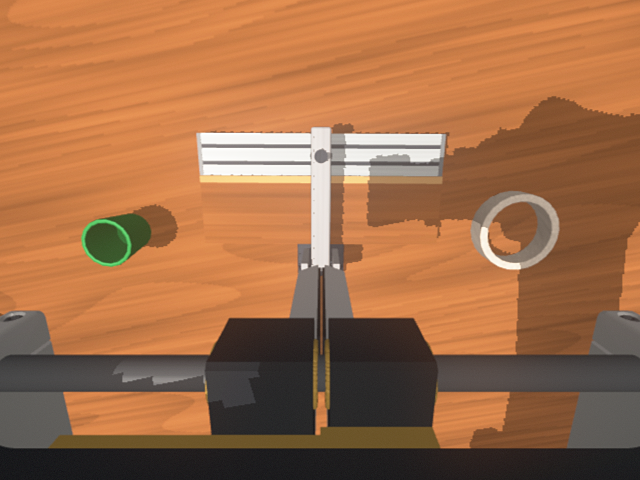

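View pics/s14.png

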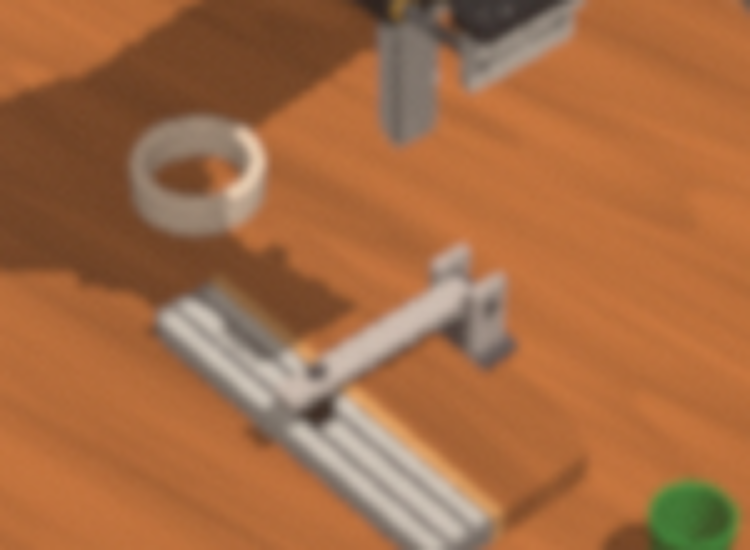

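Run:
```python
import cv2,numpy as np
from h import *
a=cv2.imread("pics/w14.png")
f=lambda a,x,y:cv2.resize(a[y:y+60,x:x+40],None,fx=8,fy=8,interpolation=cv2.INTER_CUBIC)
cv2.imwrite("pics/w14c.png",np.hstack([f(a,185,130),f(a,420,130)]))
c=robot.capture("scene");P=np.array([.5515,-.0037]);th=-.194;ex=np.array([np.cos(th),np.sin(th)])
for A in(0,.05,.1):
    h=lambda r,n:np.append(P+ex*(-.055+r*np.cos(A)-n*np.sin(A)),.045+r*np.sin(A)+n*np.cos(A))
    print(A,((proj(c,h(.135,.005))-[250,165])*5).round())
```

```text
0 [278. 393.]
0.05 [278. 384.]
0.1 [279. 374.]
```

View pics/w14c.png

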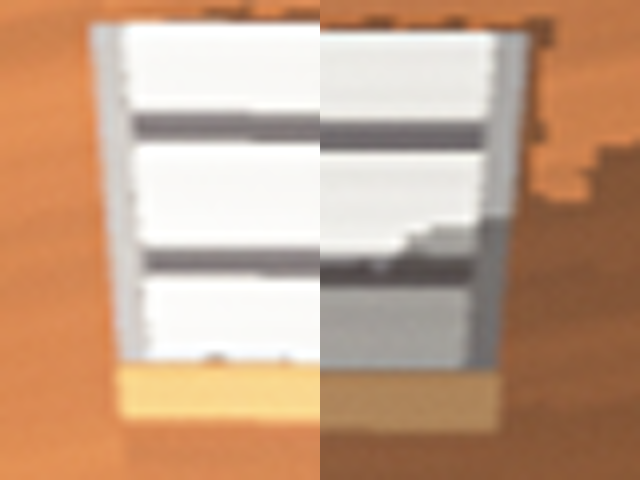

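Run:
```python
from station import robot
print(robot.close_job(),robot.get_state()["t"])
```

```text
the job is handed in; nothing more can be done
the job is handed in; nothing more can be done
```

The straightedge lies flush and level against the panel's edged side, and the clamp arm is down on it. I handed the job in at about 34 s of the 69 s allowed.

**What I did:**
- I gripped the straightedge, slid it close to the panel and turned it parallel.
- I let go and pushed it home with two fingertips on its far side; the force rose to about 14 N when it met the panel.
- The wrist camera then showed it about 1.3 mm too far towards the panel's +y end. By then I had already swung the clamp partway, to about 0.6 rad, still clear of the bar. I paused there and nudged the straightedge's end to correct it.
- Only after checking that did I bring the arm down until it stopped, at about 18 N with its upper face measured 50 mm above the shelf.

**Last checks:**
- **Flush:** the wrist view shows no gap between the straightedge and the edging at either end.
- **Ends:** they are level with the panel's ends to within about half a millimetre.
- **Clamp:** the arm's end appears within a few pixels of where the camera model puts it for angle 0, which allows an error of about 0.03 rad.
- **Robot:** the gripper was clear of everything.
- **Other objects:** the egg cup and tape roll looked unmoved. I did not re-measure the screwdriver, pan lid, spoon or the two bottles at the end, but the robot never touched them.
- **Disagreement:** the first images put the straightedge's position along the panel anywhere from 0 to 6 mm off at its ends. I relied on the later wrist close-ups, which read between 0.9 and 1.6 mm before the nudge.

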